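# Seat the plug insert in the seeding station

## Robot

A 6-joint arm with a two-finger parallel gripper is mounted at the origin on the work surface. World frame = base frame: x ahead of the robot, y to its left, z up, the work surface at z = 0. Lengths are in m, angles in rad, forces in N, time in s.
With the tool pointing down it reaches from about 0.325 to 0.775 m from the base axis. Payload 5.5 kg.
Tool frame: the origin (TCP) lies midway between the tips of the shut fingers; the grasp point (between the pads) lies 19 mm behind it; z points along the fingers, y is the line along which they close (so a half turn about z gives the same grasp; the last joint's range is limited). The gripper opens to 88 mm and grips with 3 to 60 N. Pads are 20 mm wide; open, the fingers measure 115 mm over their backs; the gripper's body (75 mm by 178 mm) begins 61 mm behind the grasp point.
Start: joints at [-1.235, 0.091, 1.231, -0, 1.82, -0.057], TCP at [0.23, -0.554, 0.223] pointing down, gripper open.
Joint ranges: [-2.87, 2.87], [-0.86, 2.18], [0.17, 2.46], [-1.51, 4.65], [0.06, 2.69], [-2.65, 2.65]. Speed limits (rad/s): [2.57, 2.57, 3.01, 3.14, 3.14, 3.14].

## Interface

Orientations are given as a unit quaternion [x, y, z, w].
In Python, from workcell import env gives the robot as it stands. The module is installed in compiled form; this text tells all that it offers. Calls block until the motion is done:
- env.reach(position, orientation): joint-space move of the TCP to a pose.
- env.servo_line(position, velocity=0.15, orientation=None): straight line of the TCP; orientation=None keeps the orientation; velocity is the mean speed in m/s.
- env.move_j(angles): joint-space move.
- env.command_gripper(opening, newtons=None): opening from 0.0 (shut) to 1.0 (fully open); newtons is the grip in N (None keeps the last); returns when the fingers have stopped.
- env.sleep(seconds).
- env.ik(position, orientation): joint angles nearest the present ones, or None.
- env.snapshot(name): name is "scene" or "top" or "wrist"; returns a dict with "image" (480x640x3 uint8, red, green, blue), "intrinsics" (3x3 intrinsics, pixels), "k1" (the pictures are not rectified: a ray, as slopes to the right and down, at radius r is drawn at 1 + k1 r^2 times it, then the intrinsics apply), "position" and "attitude" of the camera in the world. Camera axes: x right, y up, looking along -z (the intrinsics and any distortion apply to the point x, -y, -z); pixel columns grow to the right and rows downward; lengths in m; the calibration is good to about 2 mm. A picture is of the moment at which its call begins. There is no depth.
A pose or a line that the arm cannot do raises env.PlanningError and nothing moves.
- env.finish_job(): hands the job in; it is judged then, once.
Readings, each from a call of its own:
- env.read_time(): time.
- env.read_qpos(): joint angles.
- env.read_joint_vel(): joint speeds.
- env.read_joint_torque(): joint torques, N m.
- env.read_tool_pos(): TCP position.
- env.read_tool_rot(): TCP orientation.
- env.read_ft_force(): force on the tool from outside, world axes, zero at the start.
- env.read_moment(): the same for the moment, N m.
- env.read_gripper_width(): opening from 0.0 (shut) to 1.0 (fully open).
- env.read_gripper_force(): force on a finger pad.
Only numpy, scipy, OpenCV 4.12 (cv2) and the standard library are available. Lean on these libraries where they do the work, as an engineer would, in place of code of your own. Each camera call takes 0.05 s, during which the arm holds its last target. There are 200 camera calls.

## Task

Load the tan plug insert into the seeding station without picking it up: first push it across the deck until its long side lies square and flush against the blue fence, then push it along the fence so that its nose tips down into the pocket and its tongue goes under the yellow lip. Get it lying flat and fully home in the pocket, then push the red latch all the way across over it, and leave the pot, the bottle and the dibber alone.

Things in the scene. Friction and masses are not known exactly. Their poses are not given: they have to be found in the camera images.
- station: Fixed seeding station, 210 x 352 x 49 mm, on the bench. Origin on the bench top below the edge between deck and pocket; z up, y the way the insert is pushed into the pocket, x across, towards the blue fence. Grey deck: top at z=24, x -135..50, y -205..0 mm. Grey latch pedestal beside the pocket: x -129..-59, y 18..52, top z=46 mm.
- edge (a point): Deck edge above the pocket, (0, 0, 24) mm in the station's frame, axes as the station's.
- fence (a point): Foot of the blue fence's inner face, mid-deck, (50, -102.5, 24) mm in the station's frame, axes as the station's. The face looks to -x, its top is at z=49 mm, and it runs straight along y -205..147 mm, so it is also one side wall of the pocket.
- pocket (a point): Centre of the pocket's floor, (3.5, 66, 8) mm in the station's frame, axes as the station's; the seated insert's origin comes to within 2 mm of it. The pocket is 16 mm deep below the deck, x -43..50 (3 wider than the insert), y 0..132 mm (2 longer than it). Its open-side wall (x -56..-43) is level with the deck.
- lip (a point): Lower inner edge of the yellow lip at the pocket's end, (0, 127, 20) mm in the station's frame, axes as the station's. The lip is 8 mm thick (z 20..28) and overhangs the end wall (y=132) by 5 mm, so the insert cannot drop straight in: its tongue must go under the lip first, with the heel still up.
- insert: Loose rigid tan plug tray with 4 x 4 open cells, 0.25 to 0.49 kg, 90 wide (x), 130 long (y, tongue included), 36 mm high (z up). Origin: centre of the underside. It starts flat on the deck, nose (+y) to the pocket, 20 to 45 mm off the fence, up to 12 degrees askew. Pushed along, it tips nose down when about half is over the pocket; when the tongue meets the end wall the heel can drop.
- nose (a point): Middle of the lower front edge of the orange tongue, (0, 65, 0) mm in the insert's frame, axes as the insert's. The tongue is 84 wide, 8 long and 8 mm thick (insert y 57..65, z 0..8).
- heel (a point): Middle of the top of the orange heel band, (0, -53, 36) mm in the insert's frame, axes as the insert's. The band is solid, 90 x 24 x 36 mm (insert y -65..-41): push its end face, press its top. Seated flat, its top is at z=44 mm.
- latch (a joint): Travel of the red latch in m: 0 drawn back, 0.040 fully across. Slides along the station's +x with about 1.5 N of friction and stays where left; starts at 0 to 0.008. Its bolt is a bar 70 x 26 x 8 mm, underside at z=46.5 mm, 2.5 mm above the seated insert, of which it covers about 25 to 30 mm at 0.040.
- latch_knob (a point): Centre of the top of the latch's knob: an upright red post, 16 mm in diameter, 40 mm tall, top at z=94.5 mm, at x = -110 plus the travel, y=35 mm in the station's frame. Push it from its -x side.
- pot: Bystander: empty terracotta pot, 90 mm across, 90 mm tall, upright; origin at the centre of its underside.
- feed: Bystander: white bottle with green cap, 66 mm across, 170 mm tall, upright; origin at the centre of its underside.
- dibber: Bystander: T-handled dibber (wooden handle, pointed steel tip) lying flat on the bench, about 210 mm long (its x, tip at +x), crossbar 100 mm; origin at mid-length, on the bench.
There are look-alikes about, which are no part of the job. What is meant by the insert is not purple, and is the larger of those in its own colour.

How it is judged:
By the outcome, as a careful person would: the job done as asked, in the order asked, and still so for the second after the job is handed in, with the robot touching nothing.
It also fails if it takes over 58 s, if anything falls off the work surface, if the arm or the gripper's body presses on something with over 40 N, if the wrist force passes 120 N, or if a joint passes its speed limit or range.

## Working session

There is one attempt and no reset: what is moved stays moved. The work goes in short steps, each a Python script; the robot and the scene stay as the last script left them, time stands still between calls to the robot, and variables do not carry over. Pictures are saved under pics/ and viewed, at most 10 in all, crops included, and the job is handed in when it is done.

```bash
mkdir -p pics; ls
python3 - <<'E'
from workcell import env
import cv2,numpy as np
for n in("scene","top"):
    s=env.snapshot(n); cv2.imwrite(f"pics/{n}0.png",s["image"][:,:,::-1])
    print(n,s["intrinsics"].tolist(),s["k1"],s["position"],s["attitude"])
print(env.read_time(),env.read_tool_pos(),env.read_tool_rot())
E
```

```text
pics
scene [[490.87496194771944, 0.0, 319.71264071404227], [0.0, 490.87496194771944, 245.9144226302551], [0.0, 0.0, 1.0]] -0.0398633493800362 [ 1.42021463 -0.0331377   1.10276698] [0.23724602 0.22387507 0.65583959 0.68078536]
top [[473.0623020914146, 0.0, 318.3787733508944], [0.0, 473.0623020914146, 243.42800591799553], [0.0, 0.0, 1.0]] 0.005716087267886752 [0.46590163 0.02284521 1.04514938] [ 0.04817482 -0.0496204  -0.7026205   0.7081959 ]
0.1 [ 0.2295888  -0.55406221  0.22164086] [ 9.80771584e-01  1.95157300e-01 -1.19896962e-04 -8.44878101e-04]
```

View pics/top0.png

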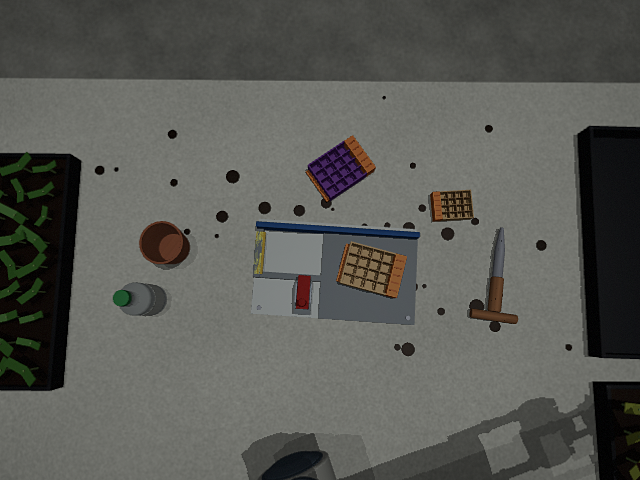

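View pics/scene0.png

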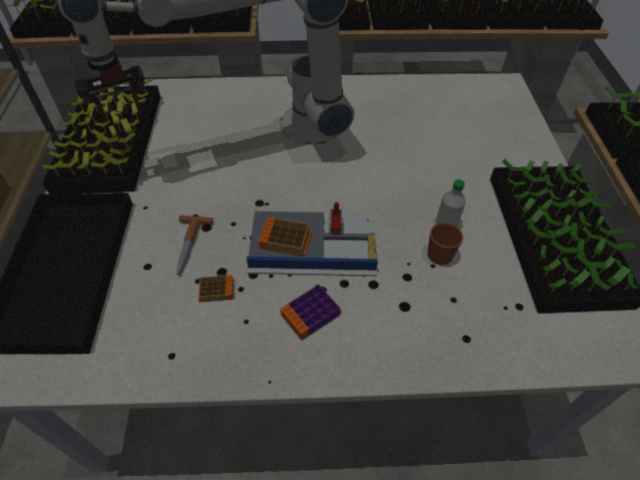

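The top view shows three look-alikes. The large tan tray on the deck is at (372,270), a small tan one at (452,205) and a purple one at (340,168). The tray at (372,270) fits: it is tan, the larger of the two in that colour, and on the deck. Station y runs to image left, the fence is at the top, the latch is at (303,292), and the bystanders are at (164,243), (140,298) and (496,280). I'll confirm it in a crop.

```bash
cat > h.py <<'E'
from workcell import env
import cv2,numpy as np
from scipy.spatial.transform import Rotation as R
def ray(s,uv):
    K=s["intrinsics"]; d=np.array([[(uv[0]-K[0,2])/K[0,0],(uv[1]-K[1,2])/K[1,1]]])[0]
    p=d.copy()
    for _ in range(5): p=d/(1+s["k1"]*(p@p))
    return R.from_quat(s["attitude"]).apply([p[0],-p[1],-1.])
def onz(s,uv,z):
    r=ray(s,uv); o=np.array(s["position"]); return o+r*(z-o[2])/r[2]
def proj(s,P):
    p=R.from_quat(s["attitude"]).inv().apply(np.array(P)-s["position"]); x=np.array([p[0],-p[1]])/-p[2]
    x=x*(1+s["k1"]*(x@x)); K=s["intrinsics"]; return x*[K[0,0],K[1,1]]+K[:2,2]
def mask(img,c):
    h=cv2.cvtColor(img,cv2.COLOR_RGB2HSV)
    lo,hi={"blue":((100,120,40),(125,255,255)),"orange":((6,150,100),(16,255,255)),"red":((174,150,60),(180,255,255)),"yellow":((20,120,90),(32,255,255)),"tan":((8,60,60),(24,255,255))}[c]
    m=cv2.inRange(h,lo,hi)
    if c=="red": m|=cv2.inRange(h,(0,170,60),(4,255,255))
    return m
E
python3 - <<'E'
from h import *
s=env.snapshot("top"); im=s["image"]
c=im[208:338,240:432]; c=cv2.resize(c,None,fx=4,fy=4,interpolation=cv2.INTER_CUBIC)
cv2.imwrite("pics/crop0.png",cv2.convertScaleAbs(c[:,:,::-1],alpha=1.5))
for k in("blue","orange","red","yellow","tan"):
    m=mask(im,k); m[:, :240]=0;m[:,432:]=0;m[:208]=0;m[338:]=0
    for q in cv2.findContours(m,0,2)[0]:
        if cv2.contourArea(q)>40:
            r=cv2.minAreaRect(q); print(k,cv2.contourArea(q),cv2.boxPoints(r).round(1).tolist())
E
```

```text
blue 689.5 [[255.6999969482422, 226.0], [256.1000061035156, 220.8000030517578], [419.29998779296875, 231.8000030517578], [418.8999938964844, 237.0]]
orange 411.0 [[385.6000061035156, 294.3999938964844], [395.8999938964844, 253.1999969482422], [406.29998779296875, 255.8000030517578], [396.0, 297.0]]
red 333.0 [[295.70001220703125, 308.0], [298.1000061035156, 274.6000061035156], [310.0, 275.5], [307.70001220703125, 308.79998779296875]]
yellow 106.0 [[254.89999389648438, 272.79998779296875], [259.6000061035156, 231.39999389648438], [266.20001220703125, 232.10000610351562], [261.5, 273.5]]
tan 2603.5 [[335.20001220703125, 281.3999938964844], [346.29998779296875, 239.6999969482422], [407.3999938964844, 256.0], [396.29998779296875, 297.70001220703125]]
tan 65.5 [[259.8999938964844, 273.0], [261.1000061035156, 230.89999389648438], [265.20001220703125, 231.10000610351562], [264.0, 273.1000061035156]]
```

View pics/crop0.png

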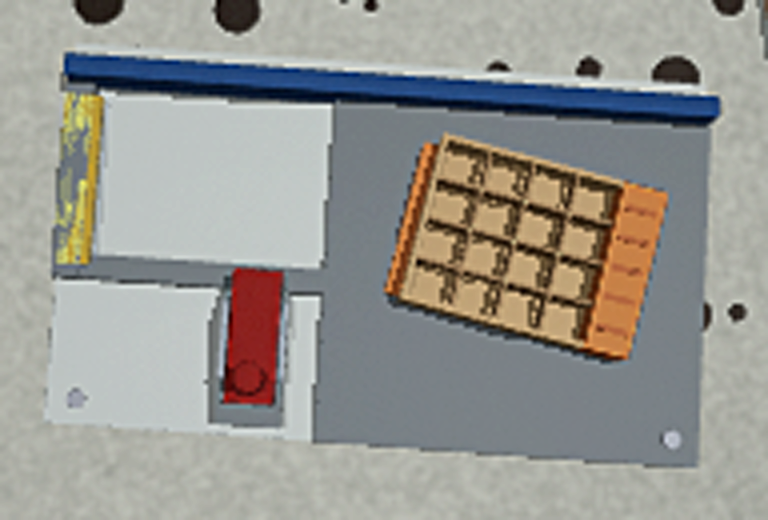

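Confirmed: the tan 4x4 tray with an orange heel (crop 630,270) lies on the deck, with its nose toward the pocket. Next I'll fit the station pose from the deck corners and the insert pose from its top corners.

```bash
cat >> h.py <<'E'
def fit(A,B):
    A=np.array(A,float);B=np.array(B,float);a=A-A.mean(0);b=B-B.mean(0)
    th=np.arctan2((a[:,0]*b[:,1]-a[:,1]*b[:,0]).sum(),(a*b).sum())
    M=np.array([[np.cos(th),-np.sin(th)],[np.sin(th),np.cos(th)]])
    t=B.mean(0)-M@A.mean(0); return th,M,t,(A@M.T+t-B)*1000
E
python3 - <<'E'
from h import *
s=env.snapshot("top")
f=lambda u,v:((u+.5)/4-.5+240,(v+.5)/4-.5+208)
st=[(50,0,333,101),(-43,0,322,268),(-135,0,315,441),(-135,-205,697,466),(50,-205,711,125)]
th,M,t,e=fit([np.array(q[:2])/1000 for q in st],[onz(s,f(*q[2:]),.024)[:2] for q in st])
print("station yaw",np.degrees(th),t,e.round(1).tolist())
# insert top z=.060; body corners: heel right edge, front top of body at y=57
it=[(45,57,445,134),(45,-65,667,191),(-45,-65,628,358),(-45,57,400,303)]
W=[onz(s,f(*q[2:]),.060)[:2] for q in it]
th2,M2,t2,e2=fit([np.array(q[:2])/1000 for q in it],W)
print("insert yaw rel",np.degrees(th2-th),"pos st",(M.T@(t2-t)*1000).round(1),e2.round(1).tolist())
print([(M.T@(w-t)*1000).round(1).tolist() for w in W])
k=onz(s,f(247,377),.0945)[:2]; print("knob st",M.T@(k-t)*1000)
np.savez("st.npz",th=th,M=M,t=t)
print("pot",onz(s,(164,243),.09),"feed",onz(s,(122,298),.17))
w=env.snapshot("wrist");print(w["position"],w["attitude"],w["k1"],w["intrinsics"][0,0])
for p in [(-170,-60,60),(0,-320,60),(0,70,60),(-160,35,80)]:
    P=np.r_[M@np.array(p[:2])/1000+t,p[2]/1000]; print(p,P)
E
```

```text
station yaw -3.222378464312043 [0.58231441 0.01360844] [[0.7, -0.9], [-0.8, -1.0], [-0.4, 1.1], [-0.3, -0.1], [0.8, 0.8]]
insert yaw rel -10.676083444668299 pos st [ -25.5 -105.1] [[-0.3, 1.6], [-0.4, -0.6], [-0.6, -0.7], [1.2, -0.3]]
[[29.6, -59.0], [7.0, -176.8], [-81.2, -159.9], [-60.5, -40.5]]
knob st [-104.06402425   35.00852848]
pot [0.59730403 0.33569592 0.09      ] feed [0.48383598 0.38097617 0.17      ]
[ 0.30217281 -0.52435723  0.38470134] [-0.12117368  0.08137542 -0.54961624  0.82256731] 0.012864148561363453 332.41268961889403
(-170, -60, 60) [ 0.40921051 -0.03674074  0.06      ]
(0, -320, 60) [ 0.56432674 -0.3058856   0.06      ]
(0, 70, 60) [0.58624922 0.08349777 0.06      ]
(-160, 35, 80) [0.42453479 0.05754694 0.08      ]
```

```bash
cat >> h.py <<'E'
try:
    _z=np.load("st.npz"); TH=float(_z["th"]); SM=_z["M"]; ST=_z["t"]
except Exception: pass
def W(x,y,z): # station mm -> world
    return np.r_[SM@np.array([x,y])/1000+ST,z/1000]
def S(P): return np.r_[SM.T@(np.array(P)[:2]-ST)*1000,P[2]*1000]
def down(deg): # tool x at deg in the station frame
    a=(np.radians(deg)+TH)/2; return [np.cos(a),np.sin(a),0,0]
def F(): return np.r_[SM.T@env.read_ft_force()[:2],env.read_ft_force()[2]].round(1)
def go(x,y,z,v=.15,q=None): env.servo_line(W(x,y,z),v,q)
E
python3 - <<'E'
from h import *
for d in(0,180,90,-90): print(d,[None if (j:=env.ik(W(*p),down(d))) is None else j.round(2).tolist() for p in((-120,-103,34),(5,-200,32),(5,-11,32))])
q=min((d for d in(0,180) if env.ik(W(-120,-103,34),down(d)) is not None),key=lambda d:np.abs(env.ik(W(-120,-103,34),down(d))-env.read_qpos()).max())
env.reach(W(-125,-103,140),down(q)); env.command_gripper(.8)
go(-125,-103,36,.12); print("free",F(),S(env.read_tool_pos()))
go(-70,-103,36,.05); print(F())
for x in(-60,-56,-54,-52,-51,-50,-49,-48):
    go(x,-103,36,.03); f=F(); print(x,f,S(env.read_tool_pos()).round(1))
    if abs(f[0])>10: break
print(env.read_time())
E
```

```text
0 [[-0.25, -0.24, 1.88, -0.0, 1.5, 1.38], [-0.37, 0.15, 1.5, -0.0, 1.49, 1.26], [-0.05, 0.1, 1.56, -0.0, 1.48, 1.57]]
180 [[-0.25, -0.24, 1.88, -0.0, 1.5, -1.77], [-0.37, 0.15, 1.5, -0.0, 1.49, -1.88], [-0.05, 0.1, 1.56, -0.0, 1.48, -1.57]]
90 [[-0.25, -0.24, 1.88, -0.0, 1.5, -0.2], [-0.37, 0.15, 1.5, -0.0, 1.49, -0.31], [-0.05, 0.1, 1.56, -0.0, 1.48, 0.0]]
-90 [None, None, None]
free [-1.1 -1.4  0.4] [-124.41126494 -103.12082596   36.93319503]
[-0.7 -1.1 -0. ]
-60 [0.2 0.5 0.6] [ -59.4 -102.8   36.1]
-56 [-2.   0.9  0.7] [ -55.9 -102.8   36.1]
-54 [-4.1  0.6  2.9] [ -54.1 -102.9   36.2]
-52 [-4.1  0.8  3.7] [ -52.1 -103.    36.2]
-51 [-6.6  0.5  3.5] [ -51.2 -103.    36.1]
-50 [-9.5  0.5  6.3] [ -51.  -103.    36.1]
-49 [-14.3   0.3   8.4] [ -51.  -103.    36.2]
6.9417
```

Run:
```python
from h import *
go(-75,-103,36,.1); go(-75,-103,120,.2)
env.reach(W(5,-260,140),down(90)); 
s=env.snapshot("top"); im=s["image"]
c=cv2.resize(im[208:338,240:432],None,fx=4,fy=4,interpolation=cv2.INTER_CUBIC)
cv2.imwrite("pics/crop1.png",cv2.convertScaleAbs(c[:,:,::-1],alpha=1.5)); print(env.read_time())
m=mask(im,"tan"); m[:, :270]=0;m[:,432:]=0;m[:208]=0;m[338:]=0
q=max(cv2.findContours(m,0,2)[0],key=cv2.contourArea)
print([S(onz(s,p,.06)).round(1).tolist() for p in cv2.boxPoints(cv2.minAreaRect(q))])
```

```text
9.55
[[-41.5, -29.3, 60.0], [49.1, -29.4, 60.0], [49.5, -162.6, 60.0], [-41.0, -160.8, 60.0]]
```

View pics/crop1.png

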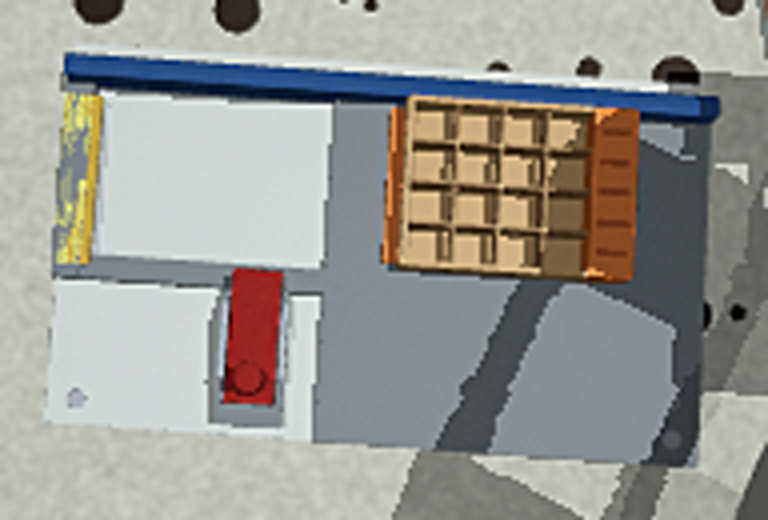

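The insert is square and flush with the fence: sides at x≈-41 and 49, heel face at y≈-161. Next I'll push it along the fence with the two fingers.

Run:
```python
from h import *
env.command_gripper(.45); go(5,-200,80,.2); go(5,-200,32,.12); print("free",F())
go(5,-90,32,.06); print(F())
y=-90
while y<-11:
    y+=10 if y<-30 else 3
    y=min(y,-11); go(5,y,32,.05); f=F(); print(y,f,S(env.read_tool_pos()).round(1))
    if abs(f[1])>15: break
s=env.snapshot("top"); cv2.imwrite("pics/crop2.png",cv2.convertScaleAbs(cv2.resize(s["image"][208:338,240:432],None,fx=4,fy=4)[:,:,::-1],alpha=1.5))
s=env.snapshot("scene"); cv2.imwrite("pics/sc2.png",cv2.convertScaleAbs(cv2.resize(s["image"][180:300,230:400],None,fx=4,fy=4)[:,:,::-1],alpha=1.3))
print(env.read_time())
```

```text
free [ 0.2 -0.1 -0.3]
[ 0.2 -3.2  0.8]
-80 [ 0.9 -0.7 -1.4] [  5.  -79.2  31.9]
-70 [0.3 0.5 0.1] [  5.  -69.4  32. ]
-60 [ 1.1 -0.1 -0.9] [  4.9 -59.2  31.8]
-50 [-0.4 -0.   0.5] [  4.9 -49.3  31.9]
-40 [-0.8 -0.4 -0.1] [  5.  -39.4  32.1]
-30 [-0.7 -0.1 -0.2] [  5.1 -29.4  32.1]
-27 [ 0.2 -1.2  0.8] [  5.  -26.9  32. ]
-24 [-0.5 -0.6 -1. ] [  4.9 -23.9  31.9]
-21 [-0.4 -1.  -0.9] [  4.9 -20.7  32. ]
-18 [-0.6 -0.1 -0.6] [  5.  -17.7  32. ]
-15 [ 0.4 -0.4  0.4] [  5.  -14.7  32. ]
-12 [ 0.3 -0.8 -0.6] [  5.  -11.7  32. ]
-11 [ 0.2 -0.9 -1.1] [  5. -11.  32.]
17.275
```

View pics/sc2.png

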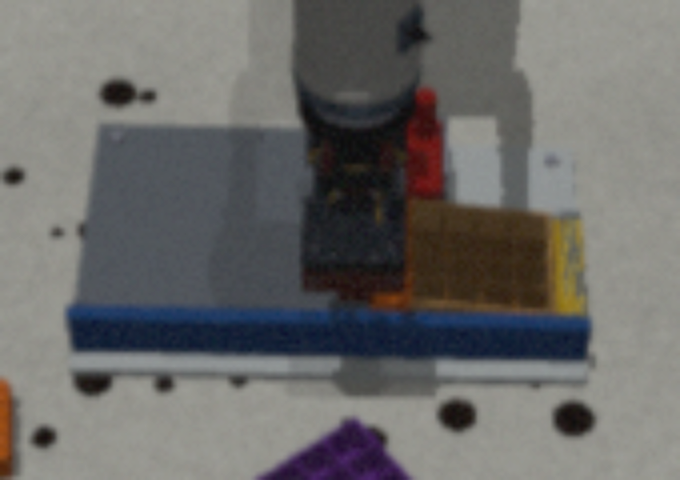

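The insert is in the pocket region with its front by the lip (crop ~550,260), but the heel's state is hidden by the gripper. I'll back off and look.

Run:
```python
from h import *
go(5,-60,32,.15); go(5,-150,120,.3)
s=env.snapshot("top"); im=s["image"]; cv2.imwrite("pics/crop3.png",cv2.convertScaleAbs(cv2.resize(im[208:338,240:432],None,fx=4,fy=4,interpolation=cv2.INTER_CUBIC)[:,:,::-1],alpha=1.5))
m=mask(im,"tan"); m[:, :268]=0;m[:,432:]=0;m[:208]=0;m[338:]=0
q=max(cv2.findContours(m,0,2)[0],key=cv2.contourArea)
print([S(onz(s,p,.044)).round(1).tolist() for p in cv2.boxPoints(cv2.minAreaRect(q))],env.read_time())
```

```text
[[-41.8, 116.4, 44.0], [50.3, 119.1, 44.0], [52.0, -2.0, 44.0], [-40.1, -3.2, 44.0]] 18.3667
```

View pics/crop3.png

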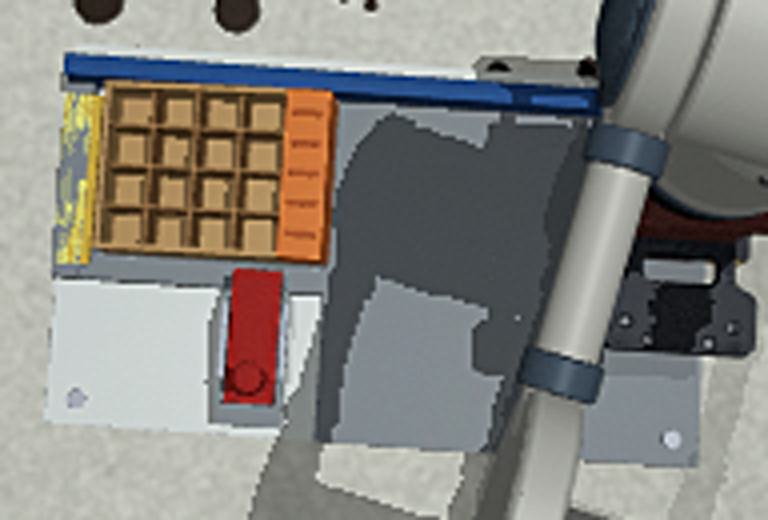

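The heel face is at y≈-2, so it is either just in or still caught on the edge. I'll press down on the heel with shut fingers and read the contact height.

Run:
```python
from h import *
env.command_gripper(0); go(3,14,110,.25); go(3,14,70,.15); f0=F();print(f0)
z=64
while z>=42:
    go(3,14,z,.05); f=F()-f0; print(z,f.round(1),S(env.read_tool_pos())[2].round(1))
    if f[2]>15: break
    z-=2
print(env.read_time())
```

```text
[-0.4  0.   0.1]
64 [0.  0.1 0.3] 64.5
62 [0.6 0.4 0.4] 62.1
60 [0.3 0.4 0.5] 60.1
58 [-2.8 -0.3  7.2] 59.7
56 [-6.2  0.3 14.6] 59.5
54 [-10.4  -0.8  22.2] 59.3
21.85
```

The heel top is at z≈59.6, so the heel bottom is still on the deck edge. No orange tongue shows ahead of the tan body in crop3, so the tongue is under the lip. A few more mm of push are needed.

Run:
```python
from h import *
go(3,14,75,.2); go(5,-45,75,.3); env.command_gripper(.45); go(5,-45,30,.15); f0=F()
go(5,-14,30,.1)
y=-13
while y<=-4:
    go(5,y,30,.03); f=F()-f0; print(y,f.round(1),S(env.read_tool_pos()).round(1))
    if abs(f[1])>12: break
    y+=1
go(5,-45,30,.15); go(5,-45,75,.2); env.command_gripper(0); go(3,14,75,.25); f0=F(); go(3,14,62,.15)
z=60
while z>=42:
    go(3,14,z,.05); f=F()-f0; print(z,f.round(1),S(env.read_tool_pos())[2].round(1))
    if f[2]>15: break
    z-=2
print(env.read_time())
```

```text
-13 [-1.  -0.2 -0.4] [  5.  -13.3  30. ]
-12 [-0.8  0.4 -0.4] [  5.  -12.1  30. ]
-11 [-1.  -0.7  0. ] [  5.  -11.2  30. ]
-10 [-1.  -3.  -1.4] [  4.9 -10.3  29.9]
-9 [-1.3 -2.3 -1.8] [ 4.9 -8.8 29.8]
-8 [-1.1 -3.6 -2.2] [ 4.8 -8.5 29.8]
-7 [-3.6 -8.2 -1.3] [ 4.7 -8.4 29.9]
-6 [-2.6 -9.8 -0.9] [ 4.6 -8.3 29.9]
-5 [ -4.2 -12.2   0.3] [ 4.6 -8.3 30. ]
60 [ 0.1 -0.1  0.8] 60.2
58 [0.7 0.3 0.4] 57.9
56 [0.7 0.2 0. ] 55.8
54 [ 0.  -0.7  0. ] 53.8
52 [0.6 0.5 0. ] 51.8
50 [ 0.5 -0.7  0.3] 49.8
48 [-0.1 -0.9  0.5] 47.8
46 [0.4 1.1 0.1] 45.8
44 [ 0.6 -0.9  1.2] 44.4
42 [-4.7  0.1 11. ] 44.3
31.05
```

The heel top is now at 44.3, so the insert is seated flat. Next is the latch.

Run:
```python
from h import *
go(3,14,125,.3); go(-150,35,125,.3); go(-150,35,70,.2); f0=F(); go(-112,35,70,.1)
x=-110
while x<=-82:
    go(x,35,70,.05); f=F()-f0; X=S(env.read_tool_pos())[0]
    if abs(f[0])>9: print(x,f.round(1),X); break
    x+=2 if x<-96 else 1
print(x,f.round(1),X,F()-f0)
go(-150,35,70,.15); go(-150,35,150,.3); env.reach(W(-190,-150,250),down(90))
s=env.snapshot("top"); im=s["image"]; cv2.imwrite("pics/crop4.png",cv2.convertScaleAbs(cv2.resize(im[208:338,240:432],None,fx=4,fy=4,interpolation=cv2.INTER_CUBIC)[:,:,::-1],alpha=1.5))
f=lambda u,v:((u+.5)/4-.5+240,(v+.5)/4-.5+208)
for x in(-110,-105,-100,-75,-72,-70,-68): u=proj(s,W(x,35,94.5)); print(x,((u+.5-[240,208])*4-.5).round())
print(env.read_time())
```

```text
-84 [-10.3  -1.5   4.1] -85.8569598728728
-84 [-10.3  -1.5   4.1] -85.8569598728728 [-10.3  -1.5   4.1]
-110 [246. 389.]
-105 [247. 379.]
-100 [248. 369.]
-75 [251. 319.]
-72 [251. 313.]
-70 [252. 309.]
-68 [252. 305.]
40.025
```

View pics/crop4.png

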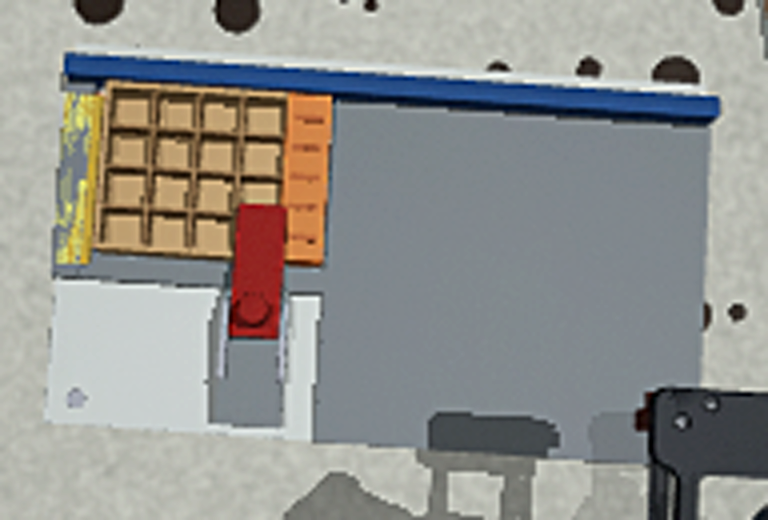

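The latch knob is at crop (252,309), which is station x=-70, so the latch is fully across over the seated insert. The push also ended against a hard stop.

```bash
python3 -c "
from workcell import env
print(env.finish_job())"
```

```text
the job is handed in; nothing more can be done
None
```

The job is handed in at about 40 s on the robot's clock: the insert was squared against the fence, pushed nose-first under the lip and seated flat (heel top about 44 mm), and the latch is fully across; the planned moves stayed clear of the pot, bottle and dibber, though I did not recheck them at the end.

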